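# Lock the camera carriage to the T-slot rail

### The job

Lock the camera carriage to its aluminium T-slot rail where it stands: take the T-bolt with the wing grip from the storage block, lower its head lengthwise through the hole in the carriage foot into the rail's slot, press it down gently against the spring ring until the head is below the slot's lips, and turn it a quarter turn clockwise until it bears lightly but clearly on the stop pin. Let the spring lift the head against the lips, give the grip a steady upward tug of about 12 N for a second to prove that it has caught, then let go. Do not ram or wrench anything (stay under about 20 N), keep the carriage in its place and leave the round-knobbed screws in the block.

Things in the scene. Friction and masses are not known exactly. Their poses are not given: they have to be found in the camera images.
- t_bolt: Hammer-head T-bolt with a black wing grip, 70 to 120 g, upright in one of the storage block's three wells. Origin: on the axis at the underside of its round steel flange (36 mm wide, 5 mm thick), which rests on the block. z up along the bolt; x along the wing and along the long side of the T-head. A stem 10 mm thick and 23 mm long joins flange and head.
- t_bolt_grip (a point): Middle of the upper part of the wing grip, 32 mm above the bolt's origin. The wing is an upright blade 66 mm long (x), 12 mm thick (y), from 5 to 45 mm above the bolt's origin, with a hub 20 mm wide at its foot up to 14 mm. Take it across the 12 mm, fingertips 20 mm or more above the bolt's origin: lower ones meet the stop pin.
- t_bolt_head (a point): Centre of the T-head's underside, 30 mm below the bolt's origin. The head is 22 mm long (bolt x), 10.6 mm wide (bolt y) and 7 mm thick; its lowest 2 mm are stepped in by 1 mm all round.
- bolt_block: Grey plastic storage block, fixed, 62 mm (x) by 186 mm (y), 45 mm high; origin at the centre of its underside. Three round wells 27 mm wide and 41 mm deep at y = -60, 0 and +60 mm hold the T-bolt and two round-knobbed screws.
- rail: Aluminium T-slot profile fixed on the bench, 60 mm wide (x), 360 mm long (y), 60 mm high; origin at the centre of its underside, z up. The slot in its top runs along y in the middle: 13 mm wide between lips 6 mm thick (from 60 down to 54 mm high), under them a chamber 27 mm wide and 12 mm deep (floor at 42 mm).
- carriage: Camera carriage on the rail. Origin: on the bolt hole's axis, level with the rail's top; x, y as the rail's. Foot plate 80 mm (x) by 170 mm, 8 mm thick, with a hole 15 mm (x) by 28 mm (y) above the slot. A camera block on an upright plate, 78 mm high, stands 82 to 134 mm from the origin on the +y side. About 6 N would push it along the rail; it is to stay put.
- ring_top (a point): Centre of the top of the sprung steel ring round the hole (35 mm outside, 27 mm inside), 20 mm above the carriage's origin when free. It sinks 7 mm, pushing with 4 N at first and 1.5 N more per mm, to a hard stop at 14.5 N. The flange on the free ring leaves the T-head between the lips, unable to turn; it is clear below them beyond 3 mm (8.5 N): press with 11 to 13 N.
- stop_pin: Fixed steel stop pin on the carriage, 6 mm thick; origin: centre of its top, at x = +30, y = -9.3, z = +26 mm from the carriage's origin. Turned clockwise (seen from above) the wing meets it when it lies across the rail; the other way it is blocked half-way. Locked, the bolt's origin is 17 mm above the carriage's and the spring holds the head up under the lips with about 8 N.
- knob_screw_a: Thumb screw with a round black ribbed knob 28 mm wide and 26 mm tall, in another well, to be left alone. Origin on its axis at the block's top.
- knob_screw_b: Thumb screw with a round black ribbed knob 31 mm wide and 20 mm tall, in another well, to be left alone. Origin on its axis at the block's top.
Mind the look-alikes: they are no part of the job. Leave any orange, turquoise or white look-alike of the t_bolt alone.

How it is judged:
By the outcome, as a careful person would: the job done as asked, in the order asked, and still so for the second after the job is handed in, with the robot touching nothing.
It also fails if it takes over 72 s, if anything falls off the work surface, if the arm or the gripper's body presses on something with over 40 N, if the wrist force passes 120 N, or if a joint passes its speed limit or range.

### The arm

A 6-joint arm with a two-finger parallel gripper is mounted at the origin on the work surface. World frame = base frame: x ahead of the robot, y to its left, z up, the work surface at z = 0. Lengths are in m, angles in degrees, forces in N, time in s.
With the tool pointing down it reaches from about 0.275 to 0.85 m from the base axis. Payload 5.2 kg.
Tool frame: the origin (TCP) lies at the centre of the arm's flange, where the gripper is bolted on; the fingertips stand 173 mm ahead of it and the grasp point (between the pads) lies 155 mm ahead of it (env.tip_reach is the distance from the TCP to the fingertips, in m); z points along the fingers, y is the line along which they close (so a half turn about z gives the same grasp; the last joint's range is limited). The gripper opens to 85 mm and grips with 20 to 120 N. Pads are 22 mm wide; open, the fingers measure 114 mm over their backs; the gripper's body (76 mm by 85 mm) begins 54 mm behind the grasp point. The pads swing forward as they close: fully open they stand 13 mm farther back than shut.
Start: joints at [-77.624, 14.817, 87.949, -0, 77.235, -11.62], TCP at [0.224, -0.502, 0.405] pointing down, gripper open.
Joint ranges: [-179.93, 179.93], [-52.35, 119.4], [10.71, 147.94], [-69.91, 249.91], [12.55, 155.21], [-178.61, 178.61]. Speed limits (degrees/s): [147.25, 147.25, 180, 180, 180, 180].

### API

Orientations are given as a 3x3 rotation matrix whose columns are the frame's x, y, z axes.
In Python, from workcell import env gives the robot as it stands.
- The arm moves only by the tool servo_tool, never from a script. Its argument "increments" is a list of rows, each an object with "slide": the shift along the tool's x, y, z in m, a list of three; "delta_rot": the turn, a rotation vector about the tool's x, y, z in degrees, a list of three; "fingers": the finger opening in m, from 0 to 0.0854. In form: [{"slide": [tx, ty, tz], "delta_rot": [wx, wy, wz], "fingers": fingers}, ...]. A call has 1 to 8 rows; each row is the pose to reach, as a shift and turn from the pose commanded when the call began, along the tool's axes at that moment; what a row does not reach only later rows make up. A row lasts 1/12 s, in which the tool goes at most 41.7 mm and 7.16 degrees, less where a joint would pass 70% of its speed; a pose out of reach is approached as far as the arm can. A call with a gripper value outside its range is refused whole. The fingers move at their own pace and stop on an object; the grip force is fixed at half the most. Time passes only in rows, so rows that repeat a pose let the fingers close. It gives the time, the measured TCP pose, the force, the opening and the grip force at its end, in the units of the state.
- env.get_state(): the state, without advancing time (a new reading comes with each control period).
- env.camera(name): name is "scene" or "top" or "wrist"; returns a dict with "color" (480x640x3 uint8, blue, green, red), "vertical_fov" (degrees; the focal length in pixels is half the picture's height over the tangent of half this angle, whatever the lens; pixels are square), "cx", "cy" (the principal point, pixels), "R" (3x3) and "t" (3): a world point X has camera coordinates R X + t. Camera axes: x right, y down, z forward; pixel columns grow to the right and rows downward; lengths in m; the calibration is good to about 2 mm. A picture is of the moment at which its call begins. There is no depth.
- env.hand_in(): hands the job in; it is judged then, once.
The state is a dict: "t": time; "qpos": joint angles; "qvel": joint speeds; "tau": joint torques, N m; "eef_pos": TCP position; "tcp_rot": TCP orientation; "contact_force": force on the tool from outside, world axes, zero at the start; "ft_torque": the same for the moment, N m; "width": opening from 0.0 (shut) to 1.0 (fully open); "grip_force": force on a finger pad.
Only numpy, scipy, OpenCV 4.12 (cv2) and the standard library are available. Lean on these libraries where they do the work, as an engineer would, in place of code of your own. Each camera call takes 0.05 s, during which the arm holds its last target. There are 200 camera calls.

## Working session

There is one attempt and no reset: what is moved stays moved. The work goes in short steps, Python scripts to look and compute and a tool call to move; the robot and the scene stay as the last step left them, time stands still between calls to the robot, and variables do not carry over. Pictures are saved under pics/ and viewed, at most 10 in all, crops included, and the job is handed in when it is done.

Besides the shell and the picture viewer there is one more tool, called after ">>>" as name([rows], argument=value, ...), one row to a line, values as JSON. servo_tool: Moves the arm, as the interface text tells. Its arguments: {"type":"object","properties":{"increments":{"type":"array"}},"required":["increments"]}

```bash
mkdir -p pics; ls
python3 - <<'E'
from workcell import env
import cv2,numpy as np
s=env.get_state();print(s)
ims=[]
for n in("scene","top"):
    c=env.camera(n);cv2.imwrite(f"pics/{n}0.png",c["color"])
    print(n,c["vertical_fov"],c["cx"],c["cy"],np.round(c["R"],4).tolist(),np.round(c["t"],4).tolist())
E
```

```text
pics
{'t': 0.0, 'qpos': array([-7.76247424e+01,  1.48591293e+01,  8.80100869e+01, -6.47346592e-04,
        7.72350125e+01, -1.16176567e+01]), 'qvel': array([ 0.09987937, -0.00715557,  0.04643926,  0.04754382,  0.05141697,
       -0.01236998]), 'tau': array([-6.35514098e-04, -4.46027362e+01, -2.90567082e+01, -2.93064077e-04,
        1.18684772e-02,  5.85381557e-07]), 'eef_pos': array([ 0.22363319, -0.50225034,  0.40388257]), 'tcp_rot': array([[ 9.13594803e-01,  4.06625595e-01, -4.00627788e-04],
       [ 4.06625637e-01, -9.13593149e-01,  1.77450325e-03],
       [ 3.55547637e-04, -1.78408248e-03, -9.99998345e-01]]), 'contact_force': array([ 0.03898467, -0.94931922, -1.04124643]), 'ft_torque': array([ 0.00706042, -0.01110217,  0.01469361]), 'grip_force': 0.0, 'width': 1.0004248052262712}
scene 50.573915609101036 321.1651716759273 238.28684139338404 [[0.3525, 0.9358, 0.0006], [0.4971, -0.1867, -0.8474], [-0.7929, 0.299, -0.531]] [-0.166, -0.1957, 1.414]
top 51.94569637909242 317.589637716219 236.27119460060078 [[0.006, -0.9999, -0.0091], [-0.9997, -0.0058, -0.0232], [0.0231, 0.0093, -0.9997]] [-0.0194, 0.5073, 0.9534]
```

View pics/scene0.png

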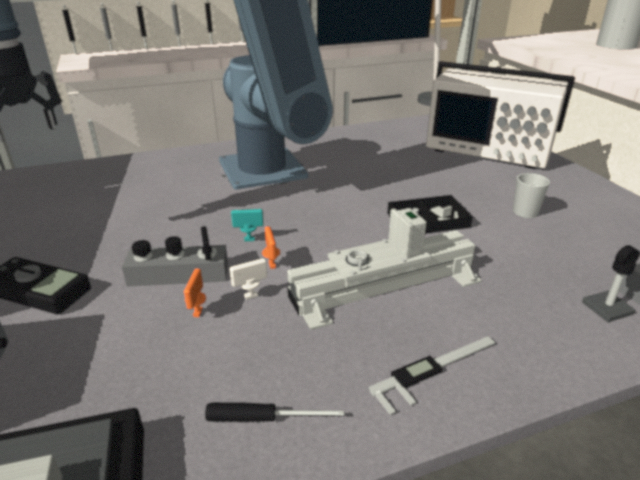

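View pics/top0.png

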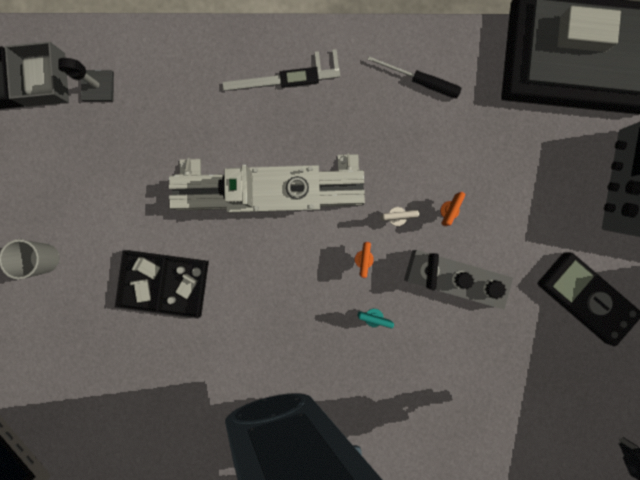

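The scene and top views show the grey block at top (405–512, 250–305). Three black things stand in its wells: a blade at (432,271) and round knobs at (464,281) and (495,289). The black wing blade is the t_bolt. The orange (367,259) and (453,208), white (400,215) and turquoise (376,318) ones are look-alikes standing on the bench. The ring is at (297,187) and the camera block is at (234,185), so rail +y is about world +y.

```bash
cat > h.py <<'E'
import cv2,numpy as np
from workcell import env
def ray(c,uv,z):
    f=240/np.tan(np.radians(c["vertical_fov"]/2));R=np.array(c["R"]);t=np.array(c["t"])
    d=R.T@np.array([(uv[0]-c["cx"])/f,(uv[1]-c["cy"])/f,1]);o=-R.T@t
    return o+d*(z-o[2])/d[2]
def proj(c,X):
    f=240/np.tan(np.radians(c["vertical_fov"]/2));p=np.array(c["R"])@X+c["t"]
    return np.array([c["cx"]+f*p[0]/p[2],c["cy"]+f*p[1]/p[2]])
E
python3 - <<'E'
from h import *
c=env.camera("top");im=c["color"];g=im.max(2)
m=(g<50).astype(np.uint8)
sub=np.zeros_like(m);sub[245:300,415:510]=m[245:300,415:510]
cs,_=cv2.findContours(sub,0,1)
for k in cs:
    if cv2.contourArea(k)>20:
        (u,v),wh,a=cv2.minAreaRect(k);b=cv2.boxPoints(((u,v),wh,a))
        print((u,v),wh,a,cv2.contourArea(k),"z.09",ray(c,(u,v),.09).round(4),[ray(c,q,.09)[:2].round(4).tolist() for q in b])
print("ring",ray(c,(297,187),.08).round(4))
A=cv2.resize(im[235:315,395:525],None,fx=4.6,fy=4.6,interpolation=2)
B=cv2.resize(im[145:225,160:375],None,fx=3.7,fy=3.7,interpolation=2)
W=np.zeros((A.shape[0]//1+B.shape[0],800,3),np.uint8)
W[:A.shape[0],:A.shape[1]]=A;W[A.shape[0]:,:B.shape[1]]=B[:,:800]
cv2.imwrite("pics/c1.png",cv2.resize(W,None,fx=.85,fy=.85) if W.shape[0]>600 else W)
print(A.shape,B.shape)
E
```

```text
(494.75006103515625, 289.2500305175781) (18.384777069091797, 17.677669525146484) 45.0 252.0 z.09 [ 0.4137 -0.3306  0.09  ] [[0.414, -0.3082], [0.4362, -0.3302], [0.4134, -0.3531], [0.3913, -0.331]]
(463.80767822265625, 281.0384826660156) (17.258220672607422, 17.65045166015625) 78.69007110595703 220.0 z.09 [ 0.4278 -0.2761  0.09  ] [[0.4396, -0.2579], [0.4459, -0.2884], [0.4161, -0.2944], [0.4098, -0.2639]]
(431.0, 272.0) (36.0, 12.0) 90.0 336.5 z.09 [ 0.4434 -0.2183  0.09  ] [[0.4752, -0.2076], [0.4753, -0.2288], [0.4117, -0.2289], [0.4116, -0.2077]]
ring [0.5943 0.0205 0.08  ]
(368, 598, 3) (296, 796, 3)
```

View pics/c1.png

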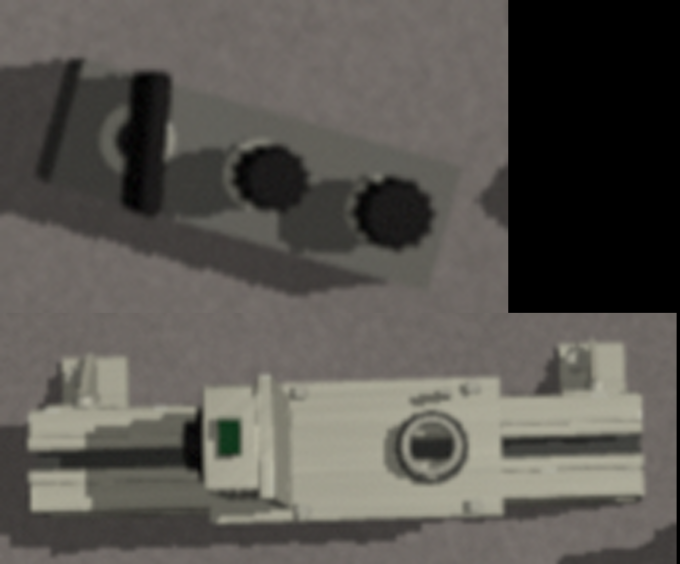

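The crop confirms it: the black blade with its steel flange, elongated 66 x 12 mm, is the t_bolt, at about (0.443, -0.218). The other two are round ribbed knobs. The ring is at (297.4,187.6) px, about (0.594, 0.020). Next I move above the bolt for a closer look.

>>> servo_tool([
  {"slide": [0.04, -0.0215, 0.005], "delta_rot": [0, 0, 3.4], "fingers": 0.085},
  {"slide": [0.08, -0.043, 0.01], "delta_rot": [0, 0, 7], "fingers": 0.085},
  {"slide": [0.115, -0.062, 0.015], "delta_rot": [0, 0, 11], "fingers": 0.085},
  {"slide": [0.15, -0.081, 0.02], "delta_rot": [0, 0, 15], "fingers": 0.085},
  {"slide": [0.19, -0.102, 0.025], "delta_rot": [0, 0, 19], "fingers": 0.085},
  {"slide": [0.225, -0.121, 0.03], "delta_rot": [0, 0, 23], "fingers": 0.085},
  {"slide": [0.26, -0.14, 0.035], "delta_rot": [0, 0, 27.4], "fingers": 0.085},
  {"slide": [0.295, -0.159, 0.04], "delta_rot": [0, 0, 27.4], "fingers": 0.085},
])

```text
t: 0.82
eef_pos: [0.4267, -0.2387, 0.365]
tcp_rot: [[0.998, -0.064, 0.0], [-0.064, -0.998, 0.0], [0.0, -0.0, -1.0]]
contact_force: [0.4, -0.9, 0.1]
width: 0.994
grip_force: 0.0
```

Run:
```python
from h import *
s=env.get_state();print(s["t"],s["eef_pos"],s["tcp_rot"].round(4).tolist(),s["contact_force"],s["qpos"])
```

```text
0.8167 [ 0.42673223 -0.23866567  0.36496222] [[0.998, -0.0638, 0.0], [-0.0638, -0.998, 0.0], [0.0, -0.0, -1.0]] [ 0.35773811 -0.91088496  0.13344572] [-4.23158303e+01  1.03765709e+01  9.95271657e+01  1.06367908e-03
  7.00963881e+01  5.13393226e+01]
```

>>> servo_tool([
  {"slide": [0.0135, -0.02, 0.01], "delta_rot": [0, 0, 0], "fingers": 0.085},
  {"slide": [0.0135, -0.02, 0.02], "delta_rot": [0, 0, 0], "fingers": 0.085},
  {"slide": [0.0135, -0.02, 0.02], "delta_rot": [0, 0, 0], "fingers": 0.085},
])

```text
t: 1.07
eef_pos: [0.4406, -0.2197, 0.3432]
tcp_rot: [[0.998, -0.056, -0.003], [-0.056, -0.998, 0.002], [-0.003, -0.002, -1.0]]
contact_force: [0.1, -0.1, -0.6]
width: 1.0
grip_force: 0.0
```

Run:
```python
from h import *
c=env.camera("wrist");cv2.imwrite("pics/w1.png",c["color"])
s=env.get_state();print(s["eef_pos"],c["vertical_fov"],c["cx"],c["cy"],np.round(c["R"],4).tolist(),(-np.array(c["R"]).T@c["t"]).round(4))
print(proj(c,[.443,-.218,.09]))
```

```text
[ 0.44038008 -0.22088198  0.34409651] 71.631081746867 320.4563553448434 239.90916170136148 [[-0.058, -0.9983, -0.0019], [-0.9528, 0.0548, 0.2986], [-0.298, 0.0191, -0.9544]] [ 0.5152 -0.2237  0.3132]
[318.89378534 243.39705457]
```

View pics/w1.png

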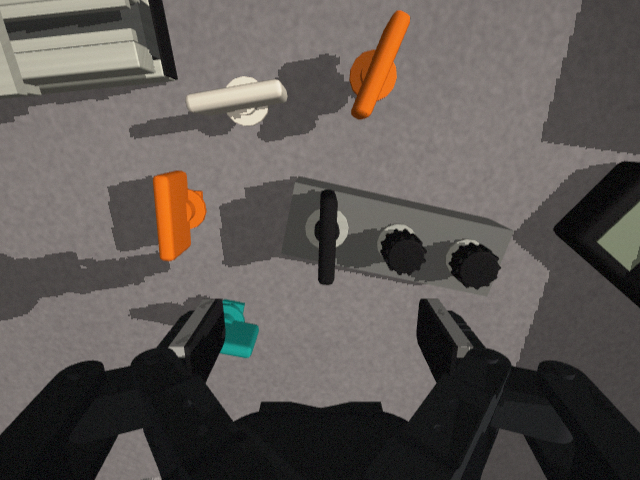

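The wrist view shows the blade from (328,190) to (326,283) on its steel flange at about (327,229). The knobs are at (403,250) and (473,263), and the look-alikes are well clear.

```bash
cat >> h.py <<'E'
def blade(c,box,z=.09,th=45):
    x0,y0,x1,y1=box
    m=(c["color"][y0:y1,x0:x1].max(2)<th).astype(np.uint8);m=cv2.morphologyEx(m,cv2.MORPH_OPEN,np.ones((5,5)))
    k=max(cv2.findContours(m,0,1)[0],key=cv2.contourArea)
    r=cv2.minAreaRect(k);b=cv2.boxPoints(r)+[x0,y0]
    e=[np.linalg.norm(b[1]-b[0]),np.linalg.norm(b[2]-b[1])]
    p,q=((b[0]+b[1])/2,(b[2]+b[3])/2) if e[0]<e[1] else ((b[1]+b[2])/2,(b[3]+b[0])/2)
    P,Q=ray(c,p,z),ray(c,q,z)
    d=P-Q; d=d*np.sign(d[0]) if abs(d[0])>abs(d[1]) else d*np.sign(d[1])
    print("blade px",p.round(1),q.round(1),"thick px",min(e),"len",np.linalg.norm(d).round(4),"ctr",((P+Q)/2).round(4),"ang",np.degrees(np.arctan2(d[1],d[0])).round(2))
E
python3 - <<'E'
from h import *
c=env.camera("wrist")
blade(c,(300,180,360,295));s=env.get_state();print(s["eef_pos"],s["tcp_rot"].round(4).tolist())
im=c["color"].astype(int);g=im.min(2)[195:260,295:360];m=(g>125).astype(np.uint8)
k=np.vstack([k for k in cv2.findContours(m,0,1)[0] if len(k)>8]);(u,v),r=cv2.minEnclosingCircle(k)
print("flange",u+295,v+195,r,ray(c,(u+295,v+195),.05))
c=env.camera("top");im=c["color"]
g=cv2.createCLAHE(2).apply(cv2.cvtColor(im,6))[165:210,275:320];g=cv2.resize(g,None,fx=4,fy=4,interpolation=2)
h=cv2.HoughCircles(g,cv2.HOUGH_GRADIENT,1.5,200,param1=100,param2=20,minRadius=28,maxRadius=48);print("ring",h)
u,v,r=h[0,0];uv=(275+(u+.5)/4-.5,165+(v+.5)/4-.5);print(uv,ray(c,uv,.08))
E
```

```text
blade px [324.5 190. ] [324.5 283. ] thick px 23.0 len 0.0685 ctr [ 0.446  -0.2235  0.09  ] ang -3.22
[ 0.44031217 -0.22171025  0.34482422] [[0.9982, -0.0592, -0.0014], [-0.0592, -0.9982, 0.0005], [-0.0014, -0.0004, -1.0]]
flange 335.0 228.0 18.027854919433594 [ 0.44222039 -0.23238678  0.05      ]
ring [[[86.25 90.75 47.05]]]
(np.float32(296.1875), np.float32(187.3125)) [0.59370193 0.02196457 0.08      ]
```

>>> servo_tool([
  {"slide": [0.003, 0.004, 0.02], "delta_rot": [0, 0, 0], "fingers": 0.045},
  {"slide": [0.003, 0.004, 0.04], "delta_rot": [0, 0, 0], "fingers": 0.045},
  {"slide": [0.003, 0.004, 0.055], "delta_rot": [0, 0, 0], "fingers": 0.045},
  {"slide": [0.003, 0.004, 0.055], "delta_rot": [0, 0, 0], "fingers": 0.045},
  {"slide": [0.003, 0.004, 0.055], "delta_rot": [0, 0, 0], "fingers": 0.045},
])

```text
t: 1.63
eef_pos: [0.4428, -0.2267, 0.2903]
tcp_rot: [[0.998, -0.061, -0.001], [-0.061, -0.998, 0.001], [-0.001, -0.0, -1.0]]
contact_force: [0.9, -0.1, 0.4]
width: 0.524
grip_force: 0.0
```

Run:
```python
from h import *
c=env.camera("wrist");cv2.imwrite("pics/w2.png",c["color"][100:480,100:560])
s=env.get_state();print(s["eef_pos"],s["tcp_rot"].round(4).tolist(),s["width"],s["contact_force"])
print(proj(c,[.4447,-.2257,.09]))
```

```text
[ 0.44327308 -0.22670129  0.29109874] [[0.9981, -0.0611, 0.0007], [-0.0611, -0.9981, -0.0007], [0.0007, 0.0007, -1.0]] 0.5279343108017481 [-0.36018873  1.03027105 -0.05215387]
[319.11275796 274.48053656]
```

View pics/w2.png

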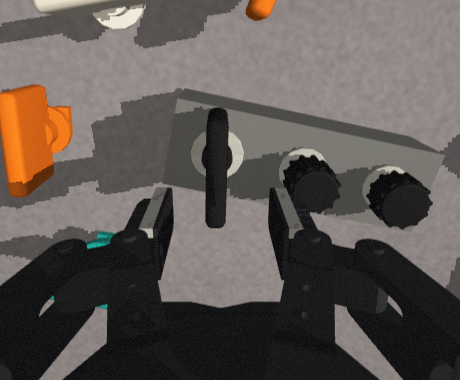

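The closer wrist view shows the blade between the fingers at full-frame (317, 208–327), about 1–2 mm left of the finger midline (321), with both fingers clear of the knobs.

Run:
```python
from h import *
c=env.camera("wrist");g=c["color"].max(2)
for r in (215,225,235,290,305,320):
    k=np.where(g[r,285:350]<45)[0]+285;print(r,k.min(),k.max())
for p in((318,208),(316,327)):print(ray(c,p,.09).round(4))
```

```text
215 308 326
225 306 327
235 306 326
290 305 325
305 306 324
320 305 324
[ 0.4827 -0.2278  0.09  ]
[ 0.412 -0.222  0.09 ]
```

>>> servo_tool([
  {"slide": [0.001, -0.001, 0.015], "delta_rot": [0, 0, 0], "fingers": 0.045},
  {"slide": [0.001, -0.001, 0.03], "delta_rot": [0, 0, 0], "fingers": 0.045},
  {"slide": [0.001, -0.001, 0.043], "delta_rot": [0, 0, 0], "fingers": 0.045},
  {"slide": [0.001, -0.001, 0.051], "delta_rot": [0, 0, 0], "fingers": 0.045},
  {"slide": [0.001, -0.001, 0.051], "delta_rot": [0, 0, 0], "fingers": 0.045},
  {"slide": [0.001, -0.001, 0.051], "delta_rot": [0, 0, 0], "fingers": 0.045},
])

```text
t: 2.23
eef_pos: [0.4447, -0.2249, 0.2399]
tcp_rot: [[0.998, -0.06, 0.001], [-0.06, -0.998, -0.0], [0.001, 0.0, -1.0]]
contact_force: [0.3, -0.2, -0.0]
width: 0.53
grip_force: 0.0
```

>>> servo_tool([
  {"slide": [0, 0, 0], "delta_rot": [0, 0, 0], "fingers": 0.02},
  {"slide": [0, 0, 0], "delta_rot": [0, 0, 0], "fingers": 0.0},
  {"slide": [0, 0, 0], "delta_rot": [0, 0, 0], "fingers": 0.0},
  {"slide": [0, 0, 0], "delta_rot": [0, 0, 0], "fingers": 0.0},
  {"slide": [0, 0, 0], "delta_rot": [0, 0, 0], "fingers": 0.0},
  {"slide": [0, 0, 0], "delta_rot": [0, 0, 0], "fingers": 0.0},
])

```text
t: 2.73
eef_pos: [0.4448, -0.2248, 0.2401]
tcp_rot: [[0.998, -0.059, 0.001], [-0.059, -0.998, -0.001], [0.001, 0.001, -1.0]]
contact_force: [-0.7, 0.2, 6.0]
width: 0.128
grip_force: 58.9
```

Run:
```python
from h import *
s=env.get_state();print({k:np.round(s[k],3) for k in("t","eef_pos","contact_force","ft_torque","width","grip_force")})
```

```text
{'t': np.float64(2.733), 'eef_pos': array([ 0.445, -0.225,  0.24 ]), 'contact_force': array([-0.713,  0.159,  6.005]), 'ft_torque': array([ 0.13 ,  0.082, -0.02 ]), 'width': np.float64(0.128), 'grip_force': np.float64(58.912)}
```

>>> servo_tool([
  {"slide": [0, 0, -0.01], "delta_rot": [0, 0, 0], "fingers": 0.0},
  {"slide": [0, 0, -0.03], "delta_rot": [0, 0, 0], "fingers": 0.0},
  {"slide": [0, 0, -0.06], "delta_rot": [0, 0, 0], "fingers": 0.0},
  {"slide": [0, 0, -0.09], "delta_rot": [0, 0, 0], "fingers": 0.0},
  {"slide": [0, 0, -0.12], "delta_rot": [0, 0, 0], "fingers": 0.0},
  {"slide": [0, 0, -0.12], "delta_rot": [0, 0, 0], "fingers": 0.0},
  {"slide": [0, 0, -0.12], "delta_rot": [0, 0, 0], "fingers": 0.0},
])

```text
t: 3.32
eef_pos: [0.4448, -0.2248, 0.3614]
tcp_rot: [[0.998, -0.059, 0.003], [-0.059, -0.998, -0.003], [0.004, 0.003, -1.0]]
contact_force: [-0.1, 0.4, -2.1]
width: 0.126
grip_force: 58.8
```

Run:
```python
from h import *
s=env.get_state();print({k:np.round(s[k],3) for k in("t","eef_pos","contact_force","width","grip_force")})
c=env.camera("top");im=c["color"]
g=cv2.cvtColor(im,6)
e=cv2.createLineSegmentDetector().detect(g[150:225,160:375])[0][:,0]
for l in e:
    if np.hypot(l[2]-l[0],l[3]-l[1])>25:
        P=ray(c,l[:2]+[160,150],.06);Q=ray(c,l[2:]+[160,150],.06);d=(P-Q)*np.sign(P[1]-Q[1])
        print((l+[160,150]*2).round(1),"x",((P+Q)/2)[:2].round(4),"ang",np.degrees(np.arctan2(d[1],d[0])).round(2))
```

```text
{'t': np.float64(3.317), 'eef_pos': array([ 0.445, -0.225,  0.361]), 'contact_force': array([-0.11 ,  0.355, -2.118]), 'width': np.float64(0.126), 'grip_force': np.float64(58.803)}
[223.8 168.1 224.4 199.4] x [0.6021 0.1561] ang 1.64
[319.4 183.7 364.4 182.5] x [ 0.6043 -0.0611] ang 91.8
[216.9 193.3 169.4 194.5] x [0.5831 0.2132] ang 91.73
[169.3 188.1 215.6 187. ] x [0.5948 0.2145] ang 91.74
[346.9 169.5 319.4 172. ] x [ 0.627  -0.0448] ang 95.49
[228.1 211.8 318.1 208.2] x [0.554  0.0654] ang 92.61
[320.6 203.4 364.3 201.9] x [ 0.5682 -0.0623] ang 92.27
[364.4 188.9 320.6 190.1] x [ 0.5925 -0.0622] ang 91.87
[170.6 207.6 224.4 206.4] x [0.5589 0.2048] ang 91.65
[316.9 164.6 248.2 166.7] x [0.6361 0.0485] ang 91.94
[247.2 200.7 245.5 165.6] x [0.6035 0.1151] ang 3.26
[219.4 173.5 181.9 176.2] x [0.6184 0.1997] ang 94.29
[362.9 205.  318.  211.1] x [ 0.5584 -0.0586] ang 98.1
[338.3 221.8 366.8 217.9] x [ 0.5368 -0.081 ] ang 98.16
[275.6 217.1 176.8 220.4] x [0.5374 0.1517] ang 92.23
[251.7 173.1 252.2 203.1] x [0.5943 0.1046] ang 1.47
```

>>> servo_tool([
  {"slide": [0.012, -0.016, 0], "delta_rot": [0, 0, -6], "fingers": 0.0},
  {"slide": [0.03, -0.04, 0], "delta_rot": [0, 0, -13], "fingers": 0.0},
  {"slide": [0.055, -0.074, 0], "delta_rot": [0, 0, -20], "fingers": 0.0},
  {"slide": [0.08, -0.108, 0], "delta_rot": [0, 0, -27], "fingers": 0.0},
  {"slide": [0.1, -0.135, 0], "delta_rot": [0, 0, -34], "fingers": 0.0},
  {"slide": [0.12, -0.162, 0], "delta_rot": [0, 0, -41], "fingers": 0.0},
  {"slide": [0.133, -0.179, 0], "delta_rot": [0, 0, -48], "fingers": 0.0},
  {"slide": [0.14, -0.1885, 0], "delta_rot": [0, 0, -55], "fingers": 0.0},
])

```text
t: 4.03
eef_pos: [0.5963, -0.042, 0.3567]
tcp_rot: [[0.614, 0.789, -0.004], [0.789, -0.614, 0.002], [-0.001, -0.004, -1.0]]
contact_force: [0.6, -0.2, -1.0]
width: 0.129
grip_force: 58.7
```

>>> servo_tool([
  {"slide": [0, 0, 0], "delta_rot": [0, 0, -7], "fingers": 0.0},
  {"slide": [0, 0, 0], "delta_rot": [0, 0, -14], "fingers": 0.0},
  {"slide": [0, 0, 0], "delta_rot": [0, 0, -21], "fingers": 0.0},
  {"slide": [0, 0, 0], "delta_rot": [0, 0, -28], "fingers": 0.0},
  {"slide": [0, 0, 0], "delta_rot": [0, 0, -35], "fingers": 0.0},
  {"slide": [0, 0, 0], "delta_rot": [0, 0, -40.1], "fingers": 0.0},
  {"slide": [0, 0, 0], "delta_rot": [0, 0, -40.1], "fingers": 0.0},
  {"slide": [0, 0, 0], "delta_rot": [0, 0, -40.1], "fingers": 0.0},
])

```text
t: 4.7
eef_pos: [0.595, -0.0446, 0.3575]
tcp_rot: [[-0.027, 1.0, -0.003], [1.0, 0.027, 0.001], [0.001, -0.003, -1.0]]
contact_force: [-0.4, -0.6, -1.2]
width: 0.125
grip_force: 58.7
```

Run:
```python
from h import *
c=env.camera("wrist");cv2.imwrite("pics/w3.png",c["color"])
s=env.get_state();print(s["eef_pos"],s["tcp_rot"].round(4).tolist(),s["width"],s["contact_force"],s["qpos"].round(1))
print(np.array(c["R"]).round(4).tolist(),c["t"])
print(proj(c,[.595,.021,.08]))
```

```text
[ 0.59510872 -0.04466769  0.35780938] [[-0.0266, 0.9996, -0.0027], [0.9996, 0.0266, 0.0007], [0.0008, -0.0027, -1.0]] 0.12853990208220556 [-0.1021942  -0.35709215 -1.292105  ] [-15.   21.6  85.2  -0.   73.4 -16.5]
[[0.9997, 0.0247, -0.0037], [0.0246, -0.9554, 0.2943], [0.0038, -0.2943, -0.9557]] [-0.59175024 -0.08162263  0.32015608]
[325.0205256  151.84717059]
```

View pics/w3.png

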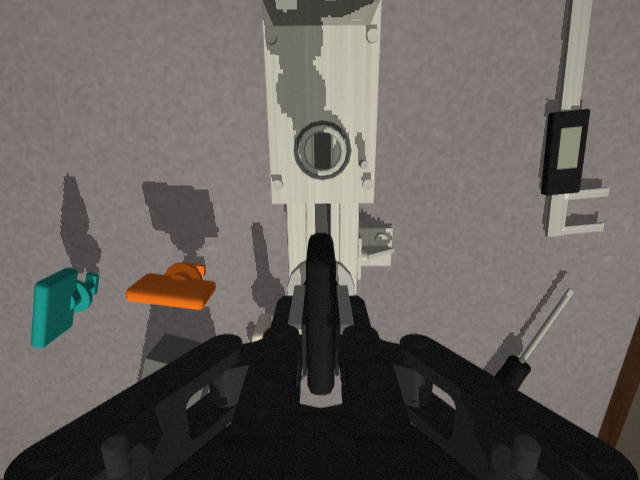

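The wrist view shows the ring at about (322,150), with the dark slot visible through the hole at column ~322. The stop pin is at about (365,164), and the held blade is centred at column ~321.

```bash
cat >> h.py <<'E'
def ring(c,guess,z=.08):
    u0,v0=proj(c,np.array([*guess,z]));a,b=[abs(proj(c,np.array([guess[0]+.0175,guess[1],z]))-[u0,v0]).max(),0]
    h=int(a*1.5);x,y=int(u0)-h,int(v0)-h
    g=cv2.cvtColor(c["color"],6)[max(y,0):y+2*h,x:x+2*h];g=cv2.resize(g,None,fx=3,fy=3,interpolation=2)
    k=cv2.HoughCircles(cv2.GaussianBlur(g,(5,5),0),cv2.HOUGH_GRADIENT,1,400,param1=80,param2=20,minRadius=int(2.5*a),maxRadius=int(3.4*a))
    u,v,r=k[0,0];uv=np.array([x+u/3-.33,max(y,0)+v/3-.33]);P=ray(c,uv,z)
    print("ring px",uv.round(1),"r",r/3,"exp",a,"->",P.round(4));return P
E
python3 - <<'E'
from h import *
c=env.camera("wrist");P=ring(c,(.594,.021))
g=cv2.cvtColor(c["color"],6)
for r in(145,150,155,212,220,228):
    row=g[r,290:360].astype(int);print(r,"".join(f"{x:4d}" for x in row[14:50]))
for r in (250,300,340,370): k=np.where(g[r,290:350]<28)[0]+290;print(r,k.min(),k.max())
s=env.get_state();R=s["tcp_rot"];C=-np.array(c["R"]).T@c["t"];print("cam in tool",R.T@(C-s["eef_pos"]))
E
```

```text
ring px [322.8 149.5] r 25.5 exp 24.227823631103547 -> [0.5937 0.0225 0.08  ]
145   77 106 115 116 118 115 110  94  97  97  51  44  45  42  47  49  46  43  45  49  48  47  48  45  46  47  87 107 140 104 111 109 116 115 115  88
150   92 109 112 115 120 114 115  97 101 103  46  45  50  46  44  46  48  48  46  50  51  44  50  47  49  49  84 100  99 104 113 115 113 113 114 112
155   76 113 112 118 117 118 116 101 101 102  48  49  48  49  50  49  46  48  46  47  48  46  47  49  47  49  83 105  99 106 114 110 112 116 111  80
212  184 158 192 192 192 195 194 195 198 193 130  75  81  72  76  79  74  74  76  77  79  77  79  43  45  53 128 191 190 191 192 193 197 198 195 141
220  188 167 160 187 194 196 193 194 198 196 162  76  73  74  76  78  74  73  75  78  77  79  77  45  46  49 129 191 190 195 195 194 197 196 194 147
228  193 167 149 191 191 194 194 195 198 196 164  74  76  74  79  79  75  72  77  77  78  78  79  63  41  52 130 190 192 195 196 197 198 197 158 154
250 308 332
300 290 337
340 290 349
370 290 349
cam in tool [ 0.0755185  -0.0006004   0.03002402]
```

Run:
```python
from h import *
c=env.camera("wrist");s=env.get_state();p=s["eef_pos"];R=s["tcp_rot"]
for r in(140,150,160):print("slot in hole",ray(c,(321.9,r),.06).round(4))
print("slot",ray(c,(322.2,220),.06).round(4),p)
im=c["color"].astype(int);g=im.max(2)
for r in (238,244,250,256,262,268,274,280,286,292): print(r,"".join(f"{x:4d}" for x in g[r,284:360:2]))
for r in (330,350,365,380,390,395): print(r,"".join(f"{x:4d}" for x in g[r,294:350:2]))
cv2.imwrite("pics/w4.png",cv2.convertScaleAbs(cv2.resize(c["color"][215:415,250:390],None,fx=3,fy=3,interpolation=2),alpha=2.2))
```

```text
slot in hole [0.5931 0.0288 0.06  ]
slot in hole [0.5933 0.0213 0.06  ]
slot in hole [0.5935 0.0137 0.06  ]
slot [ 0.595  -0.0347  0.06  ] [ 0.5952696  -0.04472191  0.35847005]
238  134 130 194 194 198 204 200 197 203 200 196 163 190  16  19  12  13  16  22  14  16  11  11  18 154 199 204 141 203 196 200 202 196 199 204 196 192 164
244  133 135 193 191 199 201 195 195 199 196 194 137  31  22  20  12   9  10   9  11  17  14  10   5  26 199 208 126 199 195 201 203 199 199 200 196 183 193
250  139 135 186 195 197 204 199 196 201 198 194 143  16  11  14  19  21  16  18  21  12  11  16  15  13 132 205 134 199 195 204 203 198 202 200 194 178 192
256  130 125 171 194 195 208 199 199 198 197 193  96  11  12  13  12  21  17  19  21  16  12  13  10  19  48 204 138 197 194 205 204 200 201 199 196 174 190
262  131 132 177 196 196 205 202 198 164 106  72  18  22  20  20  26  20  25  22  18  26  24  23  20  16  19  77  76 126 198 202 204 199 202 201 192 186 192
268  131 137 162 197 193 167  76 102 104 104 106  16  21  23  30  27  30  30  32  34  33  29  16   7  12  15 108 178 174 172 105 126 201 2
[... 648 characters left out ...]
30   22  23  68  99  47  45  17  16  28  34  28  32  26  25  34  28  37  25  25  12  21  28  24  81  97  20  19  18
350   21  12  20  22  46  47  21  18  25  22  32  31  34  27  33  32  33  31  27  22   7  30  30  18  22  21  17  20
365   16  22  35  23  37  45  32  16  24  23  18  31  34  31  40  32  35  24  32  26  18  41  38  12  26  19  15  18
380   24  19  23  34 133 129 128  16  21  29  29  32  36  26  35  37  37  35  32  21  80 134 139 123  18  27  15  19
390    8  21  23  78 129 133 131 127  27  21  27  34  32  36  31  42  39  28  28 123 135 131 132 134   9  22  20  20
395   19  21  21 101 136 130 132 136 134 129 122 110 106 105 109 107 115 132 133 135 132 138 134 129  14  23  17  21
```

View pics/w4.png

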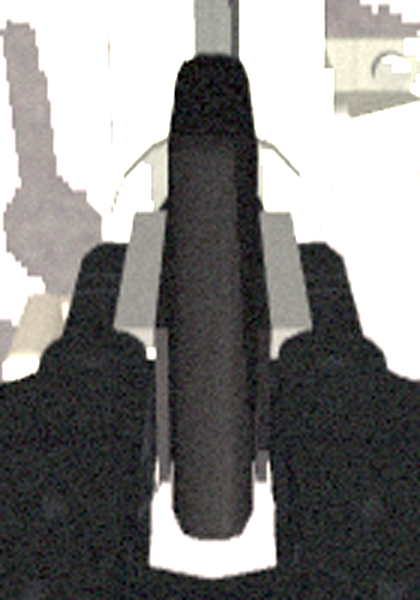

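Slot centre, ring and bolt agree: the slot is at x ≈ 0.5934 at the hole, the ring is at y ≈ 0.0222, and the bolt sits within about 1 mm of the tool axis. I move above the hole and then look once more.

>>> servo_tool([
  {"slide": [0.01, 0.0002, 0], "delta_rot": [0, 0, 0], "fingers": 0.0},
  {"slide": [0.03, 0.0004, 0], "delta_rot": [0, 0, 0], "fingers": 0.0},
  {"slide": [0.05, 0.0006, 0.005], "delta_rot": [0, 0, 0], "fingers": 0.0},
  {"slide": [0.062, 0.0007, 0.015], "delta_rot": [0, 0, 0], "fingers": 0.0},
  {"slide": [0.067, 0.0007, 0.025], "delta_rot": [0, 0, 0], "fingers": 0.0},
  {"slide": [0.067, 0.0007, 0.035], "delta_rot": [0, 0, 0], "fingers": 0.0},
  {"slide": [0.067, 0.0007, 0.038], "delta_rot": [0, 0, 0], "fingers": 0.0},
  {"slide": [0.067, 0.0007, 0.038], "delta_rot": [0, 0, 0], "fingers": 0.0},
])

```text
t: 5.52
eef_pos: [0.5937, 0.0217, 0.3194]
tcp_rot: [[-0.029, 1.0, -0.003], [1.0, 0.029, -0.0], [0.0, -0.003, -1.0]]
contact_force: [0.3, -0.5, -0.7]
width: 0.127
grip_force: 58.7
```

Run:
```python
from h import *
c=env.camera("wrist");s=env.get_state();print(s["eef_pos"],s["tcp_rot"].round(4).tolist(),s["contact_force"])
A=cv2.resize(c["color"][160:420,220:420],None,fx=2,fy=2,interpolation=2)
d=env.camera("scene");u,v=proj(d,np.array([.594,.022,.08])).astype(int)
B=cv2.resize(d["color"][v-50:v+30,u-40:u+40],None,fx=5,fy=5,interpolation=2)
W=np.zeros((520,800,3),np.uint8);W[:,:400]=A;W[:400,400:]=B
cv2.imwrite("pics/w5.png",cv2.convertScaleAbs(W,alpha=1.3));print(u,v)
```

```text
[0.59408526 0.02152478 0.32029057] [[-0.0288, 0.9996, -0.0017], [0.9996, 0.0288, -0.0001], [-0.0, -0.0017, -1.0]] [-1.54977775 -0.43874408 -0.85370227]
357 253
```

View pics/w5.png

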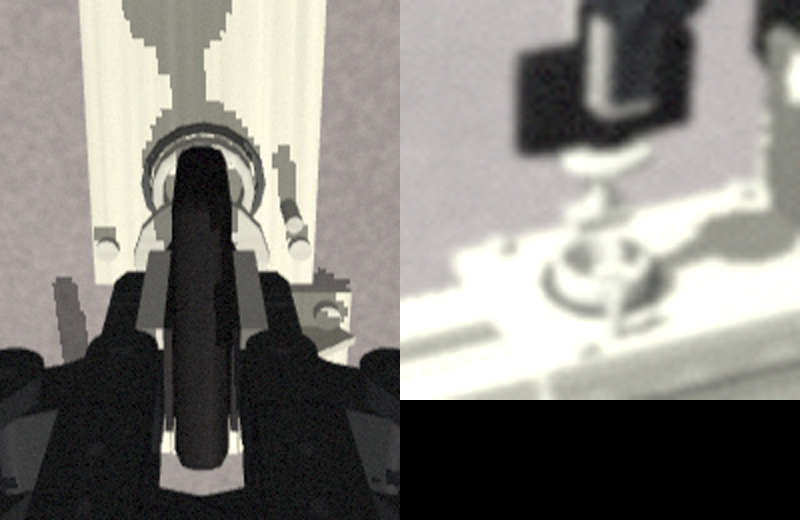

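The wrist crop shows the flange (134–270) centred over the ring (142–266) to within about 1 px. The scene crop shows the bolt over the ring, and I'll check its y offset numerically.

Run:
```python
from h import *
d=env.camera("scene");s=env.get_state();p=s["eef_pos"];R=s["tcp_rot"]
T=lambda x,y,z:p+R@np.array([x,y,z])
for n,q in(("blade+end bottom",T(.033,0,.185)),("blade-end bottom",T(-.033,0,.185)),("flange",T(0,0,.1925)),("flange +",T(.018,0,.1925)),("flange -",T(-.018,0,.1925)),("head+",T(.011,0,.2225)),("head-",T(-.011,0,.2225)),("ring",np.array([.5937,.0222,.08])),("ring+y",np.array([.5937,.0397,.08])),("ring-y",np.array([.5937,.0047,.08])),("ring+x",np.array([.6112,.0222,.08])),("ring-x",np.array([.5762,.0222,.08]))):
    u=proj(d,q);print(n,u.round(1),"crop5",((u-[317,203])*5+[400,0]).round(0))
g=d["color"].max(2)
for r in range(218,236,3):
    k=np.where(g[r,330:385]<60)[0]+330;print(r,k.min(),k.max())
for r in range(232,262,2):print(r,"".join(f"{x:4d}" for x in g[r,340:378]))
```

```text
blade+end bottom [375.1 223.2] crop5 [690. 101.]
blade-end bottom [340.6 230.6] crop5 [518. 138.]
flange [357.9 230.6] crop5 [604. 138.]
flange + [367.2 228.5] crop5 [651. 128.]
flange - [348.4 232.6] crop5 [557. 148.]
head+ [362.8 243.8] crop5 [629. 204.]
head- [351.6 246.4] crop5 [573. 217.]
ring [357.1 253.7] crop5 [600. 253.]
ring+y [366.  251.8] crop5 [645. 244.]
ring-y [348.  255.6] crop5 [555. 263.]
ring+x [361.1 258.9] crop5 [621. 279.]
ring-x [353.1 248.6] crop5 [581. 228.]
218 341 374
221 341 374
224 341 373
227 341 371
230 341 362Traceback (most recent call last):
  File "<stdin>", line 8, in <module>
    return umr_minimum(a, axis, None, out, keepdims, initial, where)
ValueError: zero-size array to reduction operation minimum which has no identity
```

>>> servo_tool([
  {"slide": [0.0005, 0.0003, 0.006], "delta_rot": [0, 0, 0], "fingers": 0.0},
  {"slide": [0.0005, 0.0003, 0.012], "delta_rot": [0, 0, 0], "fingers": 0.0},
  {"slide": [0.0005, 0.0003, 0.018], "delta_rot": [0, 0, 0], "fingers": 0.0},
  {"slide": [0.0005, 0.0003, 0.024], "delta_rot": [0, 0, 0], "fingers": 0.0},
  {"slide": [0.0005, 0.0003, 0.028], "delta_rot": [0, 0, 0], "fingers": 0.0},
  {"slide": [0.0005, 0.0003, 0.03], "delta_rot": [0, 0, 0], "fingers": 0.0},
  {"slide": [0.0005, 0.0003, 0.03], "delta_rot": [0, 0, 0], "fingers": 0.0},
])

```text
t: 6.25
eef_pos: [0.5942, 0.0228, 0.2904]
tcp_rot: [[-0.03, 1.0, -0.001], [1.0, 0.03, 0.0], [0.0, -0.001, -1.0]]
contact_force: [-0.6, 0.0, -0.6]
width: 0.128
grip_force: 58.7
```

>>> servo_tool([
  {"slide": [0, 0, 0.001], "delta_rot": [0, 0, 0], "fingers": 0.0},
  {"slide": [0, 0, 0.002], "delta_rot": [0, 0, 0], "fingers": 0.0},
  {"slide": [0, 0, 0.003], "delta_rot": [0, 0, 0], "fingers": 0.0},
  {"slide": [0, 0, 0.004], "delta_rot": [0, 0, 0], "fingers": 0.0},
  {"slide": [0, 0, 0.005], "delta_rot": [0, 0, 0], "fingers": 0.0},
  {"slide": [0, 0, 0.005], "delta_rot": [0, 0, 0], "fingers": 0.0},
])

```text
t: 6.75
eef_pos: [0.5944, 0.0228, 0.2861]
tcp_rot: [[-0.03, 1.0, -0.0], [1.0, 0.03, 0.0], [0.0, -0.0, -1.0]]
contact_force: [-0.1, 1.1, -1.0]
width: 0.13
grip_force: 58.7
```

>>> servo_tool([
  {"slide": [0, 0, 0.001], "delta_rot": [0, 0, 0], "fingers": 0.0},
  {"slide": [0, 0, 0.002], "delta_rot": [0, 0, 0], "fingers": 0.0},
  {"slide": [0, 0, 0.003], "delta_rot": [0, 0, 0], "fingers": 0.0},
  {"slide": [0, 0, 0.004], "delta_rot": [0, 0, 0], "fingers": 0.0},
  {"slide": [0, 0, 0.004], "delta_rot": [0, 0, 0], "fingers": 0.0},
])

```text
t: 7.17
eef_pos: [0.5944, 0.0228, 0.2819]
tcp_rot: [[-0.03, 1.0, -0.0], [1.0, 0.03, 0.0], [0.0, -0.0, -1.0]]
contact_force: [0.2, -0.2, -1.8]
width: 0.13
grip_force: 58.7
```

>>> servo_tool([
  {"slide": [0, 0, 0.001], "delta_rot": [0, 0, 0], "fingers": 0.0},
  {"slide": [0, 0, 0.002], "delta_rot": [0, 0, 0], "fingers": 0.0},
  {"slide": [0, 0, 0.003], "delta_rot": [0, 0, 0], "fingers": 0.0},
  {"slide": [0, 0, 0.003], "delta_rot": [0, 0, 0], "fingers": 0.0},
])

```text
t: 7.5
eef_pos: [0.5944, 0.0228, 0.279]
tcp_rot: [[-0.03, 1.0, -0.0], [1.0, 0.03, 0.0], [0.0, -0.0, -1.0]]
contact_force: [-0.4, -0.1, -2.0]
width: 0.127
grip_force: 58.7
```

>>> servo_tool([
  {"slide": [0, 0, 0.001], "delta_rot": [0, 0, 0], "fingers": 0.0},
  {"slide": [0, 0, 0.002], "delta_rot": [0, 0, 0], "fingers": 0.0},
  {"slide": [0, 0, 0.003], "delta_rot": [0, 0, 0], "fingers": 0.0},
  {"slide": [0, 0, 0.003], "delta_rot": [0, 0, 0], "fingers": 0.0},
])

```text
t: 7.83
eef_pos: [0.5944, 0.0228, 0.276]
tcp_rot: [[-0.03, 1.0, -0.0], [1.0, 0.03, 0.0], [0.0, -0.0, -1.0]]
contact_force: [0.4, -0.0, -0.9]
width: 0.131
grip_force: 58.7
```

>>> servo_tool([
  {"slide": [0, 0, 0.001], "delta_rot": [0, 0, 0], "fingers": 0.0},
  {"slide": [0, 0, 0.002], "delta_rot": [0, 0, 0], "fingers": 0.0},
  {"slide": [0, 0, 0.002], "delta_rot": [0, 0, 0], "fingers": 0.0},
])

```text
t: 8.08
eef_pos: [0.5945, 0.0228, 0.2746]
tcp_rot: [[-0.03, 1.0, 0.0], [1.0, 0.03, -0.0], [-0.0, 0.0, -1.0]]
contact_force: [-1.5, 1.1, 3.1]
width: 0.124
grip_force: 59.4
```

>>> servo_tool([
  {"slide": [0, 0, 0.001], "delta_rot": [0, 0, 0], "fingers": 0.0},
  {"slide": [0, 0, 0.002], "delta_rot": [0, 0, 0], "fingers": 0.0},
  {"slide": [0, 0, 0.002], "delta_rot": [0, 0, 0], "fingers": 0.0},
])

```text
t: 8.33
eef_pos: [0.5945, 0.0228, 0.2728]
tcp_rot: [[-0.03, 1.0, 0.001], [1.0, 0.03, -0.0], [-0.0, 0.001, -1.0]]
contact_force: [-2.2, 0.8, 6.3]
width: 0.127
grip_force: 59.7
```

>>> servo_tool([
  {"slide": [0, 0, 0.001], "delta_rot": [0, 0, 0], "fingers": 0.0},
  {"slide": [0, 0, 0.002], "delta_rot": [0, 0, 0], "fingers": 0.0},
  {"slide": [0, 0, 0.002], "delta_rot": [0, 0, 0], "fingers": 0.0},
])

```text
t: 8.58
eef_pos: [0.5945, 0.0228, 0.2711]
tcp_rot: [[-0.03, 1.0, 0.001], [1.0, 0.03, -0.0], [-0.0, 0.001, -1.0]]
contact_force: [-2.9, 0.1, 9.2]
width: 0.129
grip_force: 60.1
```

>>> servo_tool([
  {"slide": [0, -0.0005, 0], "delta_rot": [0, 0, 0], "fingers": 0.0},
  {"slide": [0, -0.0005, 0.0006], "delta_rot": [0, 0, 0], "fingers": 0.0},
  {"slide": [0, -0.0005, 0.001], "delta_rot": [0, 0, 0], "fingers": 0.0},
  {"slide": [0, -0.0005, 0.001], "delta_rot": [0, 0, 0], "fingers": 0.0},
])

```text
t: 8.92
eef_pos: [0.5942, 0.0228, 0.2706]
tcp_rot: [[-0.03, 1.0, 0.002], [1.0, 0.03, -0.0], [-0.0, 0.002, -1.0]]
contact_force: [-2.7, 0.2, 9.4]
width: 0.126
grip_force: 60.2
```

Run:
```python
from h import *
s=env.get_state();print({k:np.round(s[k],3) for k in("t","eef_pos","contact_force","ft_torque","qpos")},s["tcp_rot"].round(4).tolist())
```

```text
{'t': np.float64(8.917), 'eef_pos': array([0.594, 0.023, 0.271]), 'contact_force': array([-2.692,  0.246,  9.397]), 'ft_torque': array([ 0.12 ,  0.47 , -0.008]), 'qpos': array([-8.5440e+00,  2.6005e+01,  9.1587e+01,  6.0000e-03,  6.2294e+01,
       -1.0247e+01])} [[-0.0297, 0.9996, 0.002], [0.9996, 0.0297, -0.0002], [-0.0003, 0.002, -1.0]]
```

>>> servo_tool([
  {"slide": [0, -0.0006, 0.0004], "delta_rot": [0, 0, 0], "fingers": 0.0},
  {"slide": [0, -0.0006, 0.0008], "delta_rot": [0, 0, 0], "fingers": 0.0},
  {"slide": [0, -0.0006, 0.001], "delta_rot": [0, 0, 0], "fingers": 0.0},
  {"slide": [0, -0.0006, 0.001], "delta_rot": [0, 0, 0], "fingers": 0.0},
])

```text
t: 9.25
eef_pos: [0.594, 0.0228, 0.27]
tcp_rot: [[-0.03, 1.0, 0.003], [1.0, 0.03, -0.0], [-0.0, 0.003, -1.0]]
contact_force: [-1.8, 1.2, 9.6]
width: 0.129
grip_force: 60.3
```

>>> servo_tool([
  {"slide": [0, -0.0003, 0.0007], "delta_rot": [0, 0, 0], "fingers": 0.0},
  {"slide": [0, -0.0003, 0.001], "delta_rot": [0, 0, 2], "fingers": 0.0},
  {"slide": [0, -0.0003, 0.001], "delta_rot": [0, 0, 5], "fingers": 0.0},
  {"slide": [0, -0.0003, 0.001], "delta_rot": [0, 0, 9], "fingers": 0.0},
  {"slide": [0, -0.0003, 0.001], "delta_rot": [0, 0, 12], "fingers": 0.0},
  {"slide": [0, -0.0003, 0.001], "delta_rot": [0, 0, 12], "fingers": 0.0},
])

```text
t: 9.75
eef_pos: [0.5942, 0.0226, 0.2695]
tcp_rot: [[0.182, 0.983, 0.005], [0.983, -0.182, -0.001], [0.0, 0.005, -1.0]]
contact_force: [-0.8, -0.5, 11.1]
width: 0.128
grip_force: 60.5
```

```bash
cat > st.py <<'E'
from h import *
s=env.get_state();R=s["tcp_rot"];print({k:np.round(s[k],3).tolist() for k in("t","eef_pos","contact_force","ft_torque","width","grip_force")},"ang",np.degrees(np.arctan2(R[1,0],R[0,0])).round(2),R[:,2].round(4))
E
python3 st.py
```

```text
{'t': 9.75, 'eef_pos': [0.594, 0.023, 0.27], 'contact_force': [-0.773, -0.491, 11.126], 'ft_torque': [0.002, 0.113, -0.047], 'width': 0.128, 'grip_force': 60.533} ang 79.54 [ 5.4e-03 -8.0e-04 -1.0e+00]
```

>>> servo_tool([
  {"slide": [0, 0, 0], "delta_rot": [0, 0, 5], "fingers": 0.0},
  {"slide": [0, 0, 0], "delta_rot": [0, 0, 10], "fingers": 0.0},
  {"slide": [0, 0, 0], "delta_rot": [0, 0, 15], "fingers": 0.0},
  {"slide": [0, 0, 0], "delta_rot": [0, 0, 20], "fingers": 0.0},
  {"slide": [0, 0, 0], "delta_rot": [0, 0, 25], "fingers": 0.0},
  {"slide": [0, 0, 0], "delta_rot": [0, 0, 30], "fingers": 0.0},
  {"slide": [0, 0, 0], "delta_rot": [0, 0, 30], "fingers": 0.0},
])

```text
t: 10.33
eef_pos: [0.5944, 0.0224, 0.2696]
tcp_rot: [[0.65, 0.76, 0.006], [0.76, -0.65, -0.001], [0.003, 0.005, -1.0]]
contact_force: [-0.3, -0.2, 10.7]
width: 0.128
grip_force: 60.5
```

```bash
python3 st.py
```

```text
{'t': 10.333, 'eef_pos': [0.594, 0.022, 0.27], 'contact_force': [-0.297, -0.193, 10.67], 'ft_torque': [-0.01, 0.01, -0.093], 'width': 0.128, 'grip_force': 60.513} ang 49.43 [ 0.0059 -0.001  -1.    ]
```

>>> servo_tool([
  {"slide": [0, 0, 0], "delta_rot": [0, 0, 5], "fingers": 0.0},
  {"slide": [0, 0, 0], "delta_rot": [0, 0, 10], "fingers": 0.0},
  {"slide": [0, 0, 0], "delta_rot": [0, 0, 15], "fingers": 0.0},
  {"slide": [0, 0, 0], "delta_rot": [0, 0, 20], "fingers": 0.0},
  {"slide": [0, 0, 0], "delta_rot": [0, 0, 25], "fingers": 0.0},
  {"slide": [0, 0, 0], "delta_rot": [0, 0, 30], "fingers": 0.0},
  {"slide": [0, 0, 0], "delta_rot": [0, 0, 30], "fingers": 0.0},
])

```text
t: 10.92
eef_pos: [0.5944, 0.0224, 0.2696]
tcp_rot: [[0.943, 0.333, 0.006], [0.333, -0.943, -0.001], [0.005, 0.003, -1.0]]
contact_force: [0.7, -1.0, 10.9]
width: 0.131
grip_force: 60.5
```

```bash
python3 st.py
```

```text
{'t': 10.917, 'eef_pos': [0.594, 0.022, 0.27], 'contact_force': [0.659, -0.998, 10.948], 'ft_torque': [-0.104, 0.038, -0.092], 'width': 0.131, 'grip_force': 60.512} ang 19.43 [ 0.006  -0.0011 -1.    ]
```

>>> servo_tool([
  {"slide": [0, 0, 0], "delta_rot": [0, 0, 4], "fingers": 0.0},
  {"slide": [0, 0, 0], "delta_rot": [0, 0, 8], "fingers": 0.0},
  {"slide": [0, 0, 0], "delta_rot": [0, 0, 11], "fingers": 0.0},
  {"slide": [0, 0, 0], "delta_rot": [0, 0, 13], "fingers": 0.0},
  {"slide": [0, 0, 0], "delta_rot": [0, 0, 14], "fingers": 0.0},
  {"slide": [0, 0, 0], "delta_rot": [0, 0, 14], "fingers": 0.0},
])

```text
t: 11.42
eef_pos: [0.5943, 0.0224, 0.2696]
tcp_rot: [[0.995, 0.098, 0.006], [0.098, -0.995, -0.001], [0.006, 0.002, -1.0]]
contact_force: [-0.4, -0.7, 11.5]
width: 0.126
grip_force: 60.5
```

```bash
python3 st.py
```

```text
{'t': 11.417, 'eef_pos': [0.594, 0.022, 0.27], 'contact_force': [-0.414, -0.669, 11.503], 'ft_torque': [-0.138, 0.05, -0.028], 'width': 0.126, 'grip_force': 60.512} ang 5.65 [ 0.0058 -0.0012 -1.    ]
```

>>> servo_tool([
  {"slide": [0, 0, 0], "delta_rot": [0, 0, 0.7], "fingers": 0.0},
  {"slide": [0, 0, 0], "delta_rot": [0, 0, 1.4], "fingers": 0.0},
  {"slide": [0, 0, 0], "delta_rot": [0, 0, 1.4], "fingers": 0.0},
])

```text
t: 11.67
eef_pos: [0.5944, 0.0224, 0.2696]
tcp_rot: [[0.997, 0.074, 0.006], [0.074, -0.997, -0.001], [0.006, 0.002, -1.0]]
contact_force: [0.5, -0.8, 10.8]
width: 0.128
grip_force: 60.5
```

```bash
python3 st.py
```

```text
{'t': 11.667, 'eef_pos': [0.594, 0.022, 0.27], 'contact_force': [0.537, -0.756, 10.829], 'ft_torque': [-0.109, 0.108, 0.048], 'width': 0.128, 'grip_force': 60.51} ang 4.27 [ 0.0059 -0.0012 -1.    ]
```

>>> servo_tool([
  {"slide": [0, 0, 0], "delta_rot": [0, 0, 0.7], "fingers": 0.0},
  {"slide": [0, 0, 0], "delta_rot": [0, 0, 1.4], "fingers": 0.0},
  {"slide": [0, 0, 0], "delta_rot": [0, 0, 1.4], "fingers": 0.0},
])

```text
t: 11.92
eef_pos: [0.5944, 0.0224, 0.2696]
tcp_rot: [[0.999, 0.05, 0.006], [0.05, -0.999, -0.001], [0.006, 0.002, -1.0]]
contact_force: [0.1, 0.3, 10.2]
width: 0.123
grip_force: 60.5
```

```bash
python3 st.py
```

```text
{'t': 11.917, 'eef_pos': [0.594, 0.022, 0.27], 'contact_force': [0.055, 0.307, 10.192], 'ft_torque': [-0.13, 0.067, 0.054], 'width': 0.123, 'grip_force': 60.513} ang 2.87 [ 0.0059 -0.0013 -1.    ]
```

>>> servo_tool([
  {"slide": [0, 0, 0], "delta_rot": [0, 0, 0.5], "fingers": 0.0},
  {"slide": [0, 0, 0], "delta_rot": [0, 0, 1.0], "fingers": 0.0},
  {"slide": [0, 0, 0], "delta_rot": [0, 0, 1.0], "fingers": 0.0},
])

```text
t: 12.17
eef_pos: [0.5944, 0.0224, 0.2696]
tcp_rot: [[0.999, 0.033, 0.006], [0.033, -0.999, -0.001], [0.006, 0.001, -1.0]]
contact_force: [-0.6, -1.2, 11.3]
width: 0.124
grip_force: 60.5
```

```bash
python3 st.py
```

```text
{'t': 12.167, 'eef_pos': [0.594, 0.022, 0.27], 'contact_force': [-0.573, -1.179, 11.346], 'ft_torque': [-0.141, 0.076, 0.078], 'width': 0.124, 'grip_force': 60.508} ang 1.88 [ 0.0059 -0.0013 -1.    ]
```

>>> servo_tool([
  {"slide": [0, 0, 0], "delta_rot": [0, 0, 0.5], "fingers": 0.0},
  {"slide": [0, 0, 0], "delta_rot": [0, 0, 1.0], "fingers": 0.0},
  {"slide": [0, 0, 0], "delta_rot": [0, 0, 1.0], "fingers": 0.0},
])

```text
t: 12.42
eef_pos: [0.5944, 0.0224, 0.2696]
tcp_rot: [[1.0, 0.015, 0.006], [0.015, -1.0, -0.001], [0.006, 0.001, -1.0]]
contact_force: [0.4, -0.4, 11.3]
width: 0.125
grip_force: 60.5
```

```bash
python3 st.py
```

```text
{'t': 12.417, 'eef_pos': [0.594, 0.022, 0.27], 'contact_force': [0.363, -0.391, 11.262], 'ft_torque': [-0.19, 0.103, 0.098], 'width': 0.125, 'grip_force': 60.504} ang 0.88 [ 0.0059 -0.0012 -1.    ]
```

>>> servo_tool([
  {"slide": [0, 0, 0], "delta_rot": [0, 0, 0.5], "fingers": 0.0},
  {"slide": [0, 0, 0], "delta_rot": [0, 0, 1.0], "fingers": 0.0},
  {"slide": [0, 0, 0], "delta_rot": [0, 0, 1.0], "fingers": 0.0},
])

```text
t: 12.67
eef_pos: [0.5944, 0.0223, 0.2696]
tcp_rot: [[1.0, -0.002, 0.006], [-0.002, -1.0, -0.001], [0.006, 0.001, -1.0]]
contact_force: [-0.6, -0.2, 11.0]
width: 0.132
grip_force: 60.5
```

```bash
python3 st.py
```

```text
{'t': 12.667, 'eef_pos': [0.594, 0.022, 0.27], 'contact_force': [-0.568, -0.164, 11.046], 'ft_torque': [-0.147, 0.077, 0.038], 'width': 0.132, 'grip_force': 60.516} ang -0.12 [ 0.0059 -0.0012 -1.    ]
```

>>> servo_tool([
  {"slide": [0, 0, 0], "delta_rot": [0, 0, 0.5], "fingers": 0.0},
  {"slide": [0, 0, 0], "delta_rot": [0, 0, 1.0], "fingers": 0.0},
  {"slide": [0, 0, 0], "delta_rot": [0, 0, 1.0], "fingers": 0.0},
])

```text
t: 12.92
eef_pos: [0.5944, 0.0225, 0.2696]
tcp_rot: [[1.0, -0.019, 0.006], [-0.019, -1.0, -0.001], [0.006, 0.001, -1.0]]
contact_force: [0.7, -0.1, 10.3]
width: 0.125
grip_force: 60.5
```

```bash
python3 st.py
python3 - <<'E'
from h import *
c=env.camera("wrist");cv2.imwrite("pics/w6.png",cv2.convertScaleAbs(cv2.resize(c["color"][150:420,200:440],None,fx=2.2,fy=2.2,interpolation=2),alpha=1.6))
q=proj(c,np.array([.594+.030-.0003*-9.3,.0222-.0093+.0009,.086]));print("pin exp crop",(q-[200,150])*2.2)
E
```

```text
{'t': 12.917, 'eef_pos': [0.594, 0.022, 0.27], 'contact_force': [0.724, -0.137, 10.256], 'ft_torque': [-0.088, 0.001, 0.152], 'width': 0.125, 'grip_force': 60.525} ang -1.1 [ 0.0059 -0.0011 -1.    ]
pin exp crop [301.97767634 178.88781791]
```

View pics/w6.png

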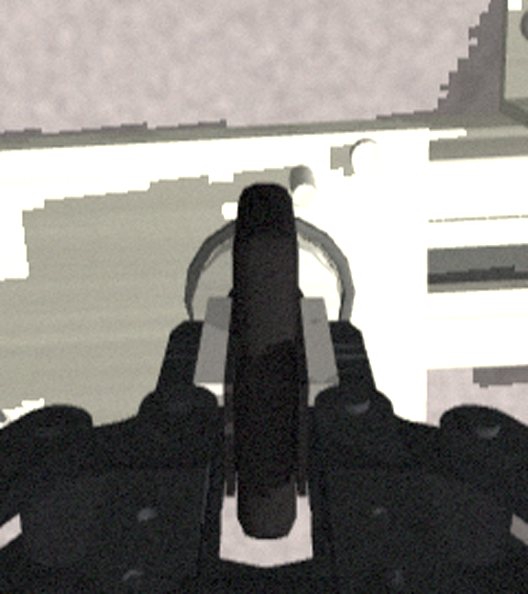

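The wrist crop shows the stop pin at (303,180) just touching the wing's right edge (~296), and Mz is rising (0.15 Nm), so contact is beginning.

>>> servo_tool([
  {"slide": [0, 0, 0], "delta_rot": [0, 0, 0.5], "fingers": 0.0},
  {"slide": [0, 0, 0], "delta_rot": [0, 0, 1.0], "fingers": 0.0},
  {"slide": [0, 0, 0], "delta_rot": [0, 0, 1.0], "fingers": 0.0},
])

```text
t: 13.22
eef_pos: [0.5944, 0.0228, 0.2696]
tcp_rot: [[0.999, -0.037, 0.006], [-0.037, -0.999, -0.001], [0.006, 0.0, -1.0]]
contact_force: [0.9, 2.0, 11.5]
width: 0.126
grip_force: 60.5
```

```bash
python3 st.py
```

```text
{'t': 13.217, 'eef_pos': [0.594, 0.023, 0.27], 'contact_force': [0.949, 1.963, 11.477], 'ft_torque': [0.213, -0.044, 0.242], 'width': 0.126, 'grip_force': 60.513} ang -2.1 [ 6.2e-03 -6.0e-04 -1.0e+00]
```

>>> servo_tool([
  {"slide": [0, 0, 0], "delta_rot": [0, 0, 0], "fingers": 0.0},
])

```text
t: 13.3
eef_pos: [0.5944, 0.0228, 0.2696]
tcp_rot: [[0.999, -0.036, 0.006], [-0.036, -0.999, -0.001], [0.006, 0.0, -1.0]]
contact_force: [0.3, 1.3, 11.0]
width: 0.123
grip_force: 60.5
```

```bash
python3 st.py
```

```text
{'t': 13.3, 'eef_pos': [0.594, 0.023, 0.27], 'contact_force': [0.27, 1.311, 10.975], 'ft_torque': [0.114, -0.02, 0.235], 'width': 0.123, 'grip_force': 60.511} ang -2.07 [ 6.2e-03 -6.0e-04 -1.0e+00]
```

Clear contact: Mz ≈ 0.24 Nm and Fy ≈ 1.5–2 N. Now I let the spring lift the head.

>>> servo_tool([
  {"slide": [0, 0, -0.001], "delta_rot": [0, 0, 0], "fingers": 0.0},
  {"slide": [0, 0, -0.002], "delta_rot": [0, 0, 0], "fingers": 0.0},
  {"slide": [0, 0, -0.003], "delta_rot": [0, 0, 0], "fingers": 0.0},
  {"slide": [0, 0, -0.004], "delta_rot": [0, 0, 0], "fingers": 0.0},
  {"slide": [0, 0, -0.004], "delta_rot": [0, 0, 0], "fingers": 0.0},
])

```text
t: 13.72
eef_pos: [0.5944, 0.0228, 0.2722]
tcp_rot: [[0.999, -0.037, 0.005], [-0.037, -0.999, -0.0], [0.005, 0.0, -1.0]]
contact_force: [5.3, 1.1, 3.3]
width: 0.126
grip_force: 59.4
```

```bash
python3 st.py
```

```text
{'t': 13.717, 'eef_pos': [0.594, 0.023, 0.272], 'contact_force': [5.313, 1.103, 3.333], 'ft_torque': [0.12, -0.878, 0.189], 'width': 0.126, 'grip_force': 59.365} ang -2.09 [ 5.2e-03 -3.0e-04 -1.0e+00]
```

>>> servo_tool([
  {"slide": [0.0005, 0, -0.0005], "delta_rot": [0, 0, 0], "fingers": 0.0},
  {"slide": [0.001, 0, -0.001], "delta_rot": [0, 0, 0], "fingers": 0.0},
  {"slide": [0.001, 0, -0.001], "delta_rot": [0, 0, 0], "fingers": 0.0},
])

```text
t: 13.97
eef_pos: [0.5949, 0.0227, 0.2722]
tcp_rot: [[0.999, -0.037, 0.003], [-0.037, -0.999, -0.0], [0.003, -0.0, -1.0]]
contact_force: [5.3, 1.0, -0.9]
width: 0.127
grip_force: 58.8
```

```bash
python3 st.py
```

```text
{'t': 13.967, 'eef_pos': [0.595, 0.023, 0.272], 'contact_force': [5.329, 0.97, -0.883], 'ft_torque': [0.115, -0.939, 0.182], 'width': 0.127, 'grip_force': 58.805} ang -2.1 [ 0.0025 -0.     -1.    ]
```

>>> servo_tool([
  {"slide": [0.0007, 0, -0.0005], "delta_rot": [0, 0, 0], "fingers": 0.0},
  {"slide": [0.0014, 0, -0.001], "delta_rot": [0, 0, 0], "fingers": 0.0},
  {"slide": [0.0014, 0, -0.001], "delta_rot": [0, 0, 0], "fingers": 0.0},
])

```text
t: 14.22
eef_pos: [0.5955, 0.0227, 0.2723]
tcp_rot: [[0.999, -0.037, -0.001], [-0.037, -0.999, 0.0], [-0.001, -0.0, -1.0]]
contact_force: [5.6, 0.7, -7.5]
width: 0.128
grip_force: 58.5
```

```bash
python3 st.py
```

```text
{'t': 14.217, 'eef_pos': [0.595, 0.023, 0.272], 'contact_force': [5.629, 0.669, -7.518], 'ft_torque': [-0.024, -1.04, 0.19], 'width': 0.128, 'grip_force': 58.52} ang -2.1 [-8.e-04  2.e-04 -1.e+00]
```

>>> servo_tool([
  {"slide": [0.0007, 0, 0], "delta_rot": [0, 0, 0], "fingers": 0.0},
  {"slide": [0.0014, 0, 0], "delta_rot": [0, 0, 0], "fingers": 0.0},
  {"slide": [0.0014, 0, 0], "delta_rot": [0, 0, 0], "fingers": 0.0},
])

```text
t: 14.47
eef_pos: [0.5961, 0.0227, 0.2723]
tcp_rot: [[0.999, -0.037, -0.003], [-0.037, -0.999, 0.0], [-0.003, -0.0, -1.0]]
contact_force: [1.1, 0.9, -7.4]
width: 0.127
grip_force: 58.5
```

```bash
python3 st.py
```

```text
{'t': 14.467, 'eef_pos': [0.596, 0.023, 0.272], 'contact_force': [1.086, 0.881, -7.364], 'ft_torque': [-0.03, -0.388, 0.187], 'width': 0.127, 'grip_force': 58.454} ang -2.1 [-3.3e-03  3.0e-04 -1.0e+00]
```

>>> servo_tool([
  {"slide": [0.0006, 0, -0.0003], "delta_rot": [0, 0, 0], "fingers": 0.0},
  {"slide": [0.0012, 0, -0.0007], "delta_rot": [0, 0, 0], "fingers": 0.0},
  {"slide": [0.0012, 0, -0.0007], "delta_rot": [0, 0, 0], "fingers": 0.0},
])

```text
t: 14.72
eef_pos: [0.5967, 0.0227, 0.2723]
tcp_rot: [[0.999, -0.037, -0.006], [-0.037, -0.999, 0.0], [-0.006, -0.0, -1.0]]
contact_force: [-3.5, 0.4, -13.3]
width: 0.127
grip_force: 58.4
```

```bash
python3 st.py
```

```text
{'t': 14.717, 'eef_pos': [0.597, 0.023, 0.272], 'contact_force': [-3.459, 0.367, -13.3], 'ft_torque': [-0.168, 0.336, 0.184], 'width': 0.127, 'grip_force': 58.419} ang -2.1 [-5.6e-03  5.0e-04 -1.0e+00]
```

>>> servo_tool([
  {"slide": [-0.0008, 0, 0], "delta_rot": [0, 0, 0], "fingers": 0.0},
  {"slide": [-0.0008, 0, 0], "delta_rot": [0, 0, 0], "fingers": 0.0},
  {"slide": [-0.0008, 0, 0], "delta_rot": [0, 0, 0], "fingers": 0.0},
  {"slide": [-0.0008, 0, 0], "delta_rot": [0, 0, 0], "fingers": 0.0},
  {"slide": [-0.0008, 0, 0], "delta_rot": [0, 0, 0], "fingers": 0.0},
  {"slide": [-0.0008, 0, 0], "delta_rot": [0, 0, 0], "fingers": 0.0},
  {"slide": [-0.0008, 0, 0], "delta_rot": [0, 0, 0], "fingers": 0.0},
  {"slide": [-0.0008, 0, 0], "delta_rot": [0, 0, 0], "fingers": 0.0},
])

```text
t: 15.38
eef_pos: [0.5964, 0.0226, 0.2725]
tcp_rot: [[0.999, -0.037, -0.004], [-0.037, -0.999, 0.0], [-0.004, -0.0, -1.0]]
contact_force: [-3.0, -0.3, -25.3]
width: 0.125
grip_force: 58.2
```

>>> servo_tool([
  {"slide": [0, 0, 0], "delta_rot": [0, 0, 0], "fingers": 0.0},
  {"slide": [0, 0, 0], "delta_rot": [0, 0, 0], "fingers": 0.0},
  {"slide": [0, 0, 0], "delta_rot": [0, 0, 0], "fingers": 0.0},
  {"slide": [0, 0, 0], "delta_rot": [0, 0, 0], "fingers": 0.0},
  {"slide": [0, 0, 0], "delta_rot": [0, 0, 0], "fingers": 0.0},
  {"slide": [0, 0, 0], "delta_rot": [0, 0, 0], "fingers": 0.0},
])

```text
t: 15.88
eef_pos: [0.5964, 0.0227, 0.2725]
tcp_rot: [[0.999, -0.037, -0.004], [-0.037, -0.999, 0.0], [-0.004, -0.0, -1.0]]
contact_force: [-3.2, -0.3, -25.0]
width: 0.127
grip_force: 58.2
```

```bash
python3 st.py
```

```text
{'t': 15.883, 'eef_pos': [0.596, 0.023, 0.272], 'contact_force': [-3.228, -0.341, -24.974], 'ft_torque': [-0.079, 0.395, 0.144], 'width': 0.127, 'grip_force': 58.237} ang -2.1 [-3.8e-03  5.0e-04 -1.0e+00]
```

The pull crept up to 25 N as the controller settled, so I'm easing it straight away to about 12 N.

>>> servo_tool([
  {"slide": [0, 0, 0.001], "delta_rot": [0, 0, 0], "fingers": 0.0},
  {"slide": [0, 0, 0.001], "delta_rot": [0, 0, 0], "fingers": 0.0},
  {"slide": [0, 0, 0.001], "delta_rot": [0, 0, 0], "fingers": 0.0},
])

```text
t: 16.13
eef_pos: [0.5964, 0.0227, 0.2724]
tcp_rot: [[0.999, -0.037, -0.003], [-0.037, -0.999, 0.0], [-0.003, -0.0, -1.0]]
contact_force: [-4.6, 0.0, -20.4]
width: 0.126
grip_force: 59.0
```

```bash
python3 st.py
```

```text
{'t': 16.133, 'eef_pos': [0.596, 0.023, 0.272], 'contact_force': [-4.619, 0.023, -20.367], 'ft_torque': [-0.131, 0.886, 0.139], 'width': 0.126, 'grip_force': 58.951} ang -2.1 [-3.1e-03  3.0e-04 -1.0e+00]
```

>>> servo_tool([
  {"slide": [0, 0, 0.0012], "delta_rot": [0, 0, 0], "fingers": 0.0},
  {"slide": [0, 0, 0.0012], "delta_rot": [0, 0, 0], "fingers": 0.0},
  {"slide": [0, 0, 0.0012], "delta_rot": [0, 0, 0], "fingers": 0.0},
])

```text
t: 16.38
eef_pos: [0.5964, 0.0227, 0.2723]
tcp_rot: [[0.999, -0.036, -0.002], [-0.036, -0.999, 0.0], [-0.002, -0.0, -1.0]]
contact_force: [-7.9, 0.8, -14.0]
width: 0.128
grip_force: 59.9
```

```bash
python3 st.py
```

```text
{'t': 16.383, 'eef_pos': [0.596, 0.023, 0.272], 'contact_force': [-7.939, 0.836, -13.997], 'ft_torque': [-0.038, 1.261, 0.122], 'width': 0.128, 'grip_force': 59.922} ang -2.09 [-2.4e-03  2.0e-04 -1.0e+00]
```

>>> servo_tool([
  {"slide": [-0.0008, 0, 0], "delta_rot": [0, 0, 0], "fingers": 0.0},
  {"slide": [-0.0015, 0, 0], "delta_rot": [0, 0, 0], "fingers": 0.0},
  {"slide": [-0.0015, 0, 0], "delta_rot": [0, 0, 0], "fingers": 0.0},
])

```text
t: 16.63
eef_pos: [0.5957, 0.0227, 0.2724]
tcp_rot: [[0.999, -0.037, 0.001], [-0.037, -0.999, 0.0], [0.001, -0.0, -1.0]]
contact_force: [-4.2, -0.4, -13.8]
width: 0.125
grip_force: 59.6
```

```bash
python3 st.py
```

```text
{'t': 16.633, 'eef_pos': [0.596, 0.023, 0.272], 'contact_force': [-4.242, -0.444, -13.841], 'ft_torque': [0.061, 0.83, 0.179], 'width': 0.125, 'grip_force': 59.572} ang -2.1 [ 7.e-04  1.e-04 -1.e+00]
```

>>> servo_tool([
  {"slide": [-0.0008, 0, 0], "delta_rot": [0, 0, 0], "fingers": 0.0},
  {"slide": [-0.0008, 0, 0], "delta_rot": [0, 0, 0], "fingers": 0.0},
])

```text
t: 16.8
eef_pos: [0.5954, 0.0227, 0.2724]
tcp_rot: [[0.999, -0.037, 0.002], [-0.037, -0.999, 0.0], [0.002, -0.0, -1.0]]
contact_force: [-1.6, 1.0, -14.3]
width: 0.121
grip_force: 59.6
```

>>> servo_tool([
  {"slide": [0, 0, 0], "delta_rot": [0, 0, 0], "fingers": 0.0},
  {"slide": [0, 0, 0], "delta_rot": [0, 0, 0], "fingers": 0.0},
])

```text
t: 16.97
eef_pos: [0.5954, 0.0227, 0.2723]
tcp_rot: [[0.999, -0.037, 0.002], [-0.037, -0.999, 0.0], [0.002, -0.0, -1.0]]
contact_force: [-1.0, 1.7, -13.0]
width: 0.129
grip_force: 59.9
```

>>> servo_tool([
  {"slide": [0, 0, 0], "delta_rot": [0, 0, 0], "fingers": 0.0},
  {"slide": [0, 0, 0], "delta_rot": [0, 0, 0], "fingers": 0.0},
  {"slide": [0, 0, 0], "delta_rot": [0, 0, 0], "fingers": 0.0},
])

```text
t: 17.22
eef_pos: [0.5954, 0.0227, 0.2723]
tcp_rot: [[0.999, -0.037, 0.002], [-0.037, -0.999, 0.0], [0.002, -0.0, -1.0]]
contact_force: [0.5, 1.7, -10.8]
width: 0.124
grip_force: 60.1
```

>>> servo_tool([
  {"slide": [0, 0, 0], "delta_rot": [0, 0, 0], "fingers": 0.0},
  {"slide": [0, 0, 0], "delta_rot": [0, 0, 0], "fingers": 0.0},
  {"slide": [0, 0, 0], "delta_rot": [0, 0, 0], "fingers": 0.0},
])

```text
t: 17.47
eef_pos: [0.5954, 0.0227, 0.2723]
tcp_rot: [[0.999, -0.037, 0.002], [-0.037, -0.999, -0.0], [0.002, -0.0, -1.0]]
contact_force: [-0.2, 1.9, -9.5]
width: 0.123
grip_force: 60.4
```

>>> servo_tool([
  {"slide": [0, 0, -0.0005], "delta_rot": [0, 0, 0], "fingers": 0.0},
  {"slide": [0, 0, -0.0005], "delta_rot": [0, 0, 0], "fingers": 0.0},
  {"slide": [0, 0, -0.0005], "delta_rot": [0, 0, 0], "fingers": 0.0},
  {"slide": [0, 0, -0.0005], "delta_rot": [0, 0, 0], "fingers": 0.0},
])

```text
t: 17.8
eef_pos: [0.5953, 0.0226, 0.2723]
tcp_rot: [[0.999, -0.037, 0.001], [-0.037, -0.999, 0.0], [0.001, -0.0, -1.0]]
contact_force: [3.7, 2.7, -13.5]
width: 0.128
grip_force: 59.9
```

>>> servo_tool([
  {"slide": [0, 0, 0], "delta_rot": [0, 0, 0], "fingers": 0.0},
  {"slide": [0, 0, 0], "delta_rot": [0, 0, 0], "fingers": 0.0},
  {"slide": [0, 0, 0], "delta_rot": [0, 0, 0], "fingers": 0.0},
])

```text
t: 18.05
eef_pos: [0.5953, 0.0227, 0.2723]
tcp_rot: [[0.999, -0.037, 0.001], [-0.037, -0.999, 0.0], [0.001, -0.0, -1.0]]
contact_force: [4.9, 3.1, -13.3]
width: 0.124
grip_force: 59.8
```

>>> servo_tool([
  {"slide": [0, 0, 0], "delta_rot": [0, 0, 0], "fingers": 0.0},
  {"slide": [0, 0, 0], "delta_rot": [0, 0, 0], "fingers": 0.0},
  {"slide": [0, 0, 0], "delta_rot": [0, 0, 0], "fingers": 0.0},
  {"slide": [0, 0, 0], "delta_rot": [0, 0, 0], "fingers": 0.0},
])

```text
t: 18.38
eef_pos: [0.5953, 0.0226, 0.2724]
tcp_rot: [[0.999, -0.037, 0.001], [-0.037, -0.999, 0.0], [0.001, -0.0, -1.0]]
contact_force: [4.7, 3.5, -12.8]
width: 0.128
grip_force: 59.8
```

>>> servo_tool([
  {"slide": [0, 0, 0], "delta_rot": [0, 0, 0], "fingers": 0.0},
  {"slide": [0, 0, 0], "delta_rot": [0, 0, 0], "fingers": 0.0},
  {"slide": [0, 0, 0], "delta_rot": [0, 0, 0], "fingers": 0.0},
  {"slide": [0, 0, 0], "delta_rot": [0, 0, 0], "fingers": 0.0},
  {"slide": [0, 0, 0], "delta_rot": [0, 0, 0], "fingers": 0.0},
])

```text
t: 18.8
eef_pos: [0.5953, 0.0227, 0.2723]
tcp_rot: [[0.999, -0.037, 0.001], [-0.037, -0.999, 0.0], [0.001, -0.0, -1.0]]
contact_force: [4.8, 2.8, -12.9]
width: 0.124
grip_force: 59.8
```

```bash
python3 st.py
```

```text
{'t': 18.8, 'eef_pos': [0.595, 0.023, 0.272], 'contact_force': [4.761, 2.754, -12.901], 'ft_torque': [0.448, -0.778, 0.182], 'width': 0.124, 'grip_force': 59.819} ang -2.11 [ 0.0012  0.     -1.    ]
```

>>> servo_tool([
  {"slide": [0, 0, 0.0008], "delta_rot": [0, 0, 0], "fingers": 0.0},
  {"slide": [-0.0004, 0, 0.0015], "delta_rot": [0, 0, 0], "fingers": 0.0},
  {"slide": [-0.0004, 0, 0.0015], "delta_rot": [0, 0, 0], "fingers": 0.0},
  {"slide": [-0.0004, 0, 0.0015], "delta_rot": [0, 0, 0], "fingers": 0.0},
  {"slide": [-0.0004, 0, 0.0015], "delta_rot": [0, 0, 0], "fingers": 0.0},
  {"slide": [-0.0004, 0, 0.0015], "delta_rot": [0, 0, 0], "fingers": 0.0},
  {"slide": [-0.0004, 0, 0.0015], "delta_rot": [0, 0, 0], "fingers": 0.0},
])

```text
t: 19.38
eef_pos: [0.5951, 0.0227, 0.2722]
tcp_rot: [[0.999, -0.037, 0.003], [-0.037, -0.999, -0.0], [0.003, 0.0, -1.0]]
contact_force: [1.0, 3.3, 6.0]
width: 0.129
grip_force: 62.7
```

```bash
python3 st.py
```

```text
{'t': 19.383, 'eef_pos': [0.595, 0.023, 0.272], 'contact_force': [1.04, 3.273, 6.021], 'ft_torque': [0.636, -0.25, 0.139], 'width': 0.129, 'grip_force': 62.679} ang -2.1 [ 2.8e-03 -2.0e-04 -1.0e+00]
```

>>> servo_tool([
  {"slide": [0, 0, -0.0006], "delta_rot": [0, 0, 0], "fingers": 0.0},
  {"slide": [0, 0, -0.0006], "delta_rot": [0, 0, 0], "fingers": 0.0},
  {"slide": [0, 0, -0.0006], "delta_rot": [0, 0, 0], "fingers": 0.0},
  {"slide": [0, 0, -0.0006], "delta_rot": [0, 0, 0], "fingers": 0.0},
])

```text
t: 19.72
eef_pos: [0.5951, 0.0227, 0.2722]
tcp_rot: [[0.999, -0.037, 0.002], [-0.037, -0.999, -0.0], [0.002, 0.0, -1.0]]
contact_force: [3.3, 4.4, 4.6]
width: 0.122
grip_force: 62.2
```

```bash
python3 st.py
```

```text
{'t': 19.717, 'eef_pos': [0.595, 0.023, 0.272], 'contact_force': [3.338, 4.424, 4.634], 'ft_torque': [0.602, -0.507, 0.168], 'width': 0.122, 'grip_force': 62.247} ang -2.11 [ 2.5e-03 -2.0e-04 -1.0e+00]
```

>>> servo_tool([
  {"slide": [0.0006, -0.0004, -0.0005], "delta_rot": [0, 0, 0], "fingers": 0.0},
  {"slide": [0.001, -0.0004, -0.0007], "delta_rot": [0, 0, 0], "fingers": 0.0},
  {"slide": [0.001, -0.0004, -0.0007], "delta_rot": [0, 0, 0], "fingers": 0.0},
])

```text
t: 19.97
eef_pos: [0.5956, 0.0228, 0.2722]
tcp_rot: [[0.999, -0.037, 0.0], [-0.037, -0.999, -0.001], [0.0, 0.001, -1.0]]
contact_force: [2.3, 2.1, 3.1]
width: 0.12
grip_force: 62.2
```

```bash
python3 st.py
```

```text
{'t': 19.967, 'eef_pos': [0.596, 0.023, 0.272], 'contact_force': [2.257, 2.105, 3.054], 'ft_torque': [0.254, -0.349, 0.17], 'width': 0.12, 'grip_force': 62.234} ang -2.11 [ 0.e+00 -6.e-04 -1.e+00]
```

>>> servo_tool([
  {"slide": [0, 0, 0], "delta_rot": [0, 0, 0], "fingers": 0.02},
  {"slide": [0, 0, 0], "delta_rot": [0, 0, 0], "fingers": 0.03},
  {"slide": [0, 0, 0], "delta_rot": [0, 0, 0], "fingers": 0.04},
  {"slide": [0, 0, 0], "delta_rot": [0, 0, 0], "fingers": 0.045},
  {"slide": [0, 0, -0.005], "delta_rot": [0, 0, 0], "fingers": 0.045},
  {"slide": [0, 0, -0.02], "delta_rot": [0, 0, 0], "fingers": 0.045},
  {"slide": [0, 0, -0.045], "delta_rot": [0, 0, 0], "fingers": 0.045},
  {"slide": [0, 0, -0.07], "delta_rot": [0, 0, 0], "fingers": 0.045},
])

```text
t: 20.63
eef_pos: [0.5951, 0.023, 0.3422]
tcp_rot: [[0.999, -0.037, -0.003], [-0.037, -0.999, 0.0], [-0.003, -0.0, -1.0]]
contact_force: [-0.1, -0.0, 0.7]
width: 0.523
grip_force: 0.0
```

>>> servo_tool([
  {"slide": [0, 0, -0.02], "delta_rot": [0, 0, 0], "fingers": 0.045},
  {"slide": [0, 0, -0.03], "delta_rot": [0, 0, 0], "fingers": 0.045},
  {"slide": [0, 0, -0.03], "delta_rot": [0, 0, 0], "fingers": 0.045},
  {"slide": [0, 0, -0.03], "delta_rot": [0, 0, 0], "fingers": 0.045},
])

```text
t: 20.97
eef_pos: [0.5954, 0.023, 0.372]
tcp_rot: [[0.999, -0.037, 0.0], [-0.037, -0.999, -0.0], [0.0, 0.0, -1.0]]
contact_force: [-0.2, 0.6, -0.6]
width: 0.528
grip_force: 0.0
```

```bash
python3 st.py
python3 - <<'E'
from h import *
c=env.camera("wrist");cv2.imwrite("pics/w7.png",cv2.convertScaleAbs(cv2.resize(c["color"][150:390,170:470],None,fx=2.4,fy=2.4,interpolation=2),alpha=1.4))
d=env.camera("top");g=cv2.cvtColor(d["color"],6)
e=cv2.createLineSegmentDetector().detect(g[150:225,160:375])[0][:,0]
for l in e:
    if np.hypot(l[2]-l[0],l[3]-l[1])>25 and abs(l[0]-l[2])<4: print((l+[160,150]*2).round(1))
E
```

```text
{'t': 20.967, 'eef_pos': [0.595, 0.023, 0.372], 'contact_force': [-0.204, 0.607, -0.551], 'ft_torque': [-0.035, 0.007, -0.004], 'width': 0.528, 'grip_force': 0.0} ang -2.1 [ 3.e-04 -1.e-04 -1.e+00]
[224.  168.1 224.2 198.1]
```

View pics/w7.png

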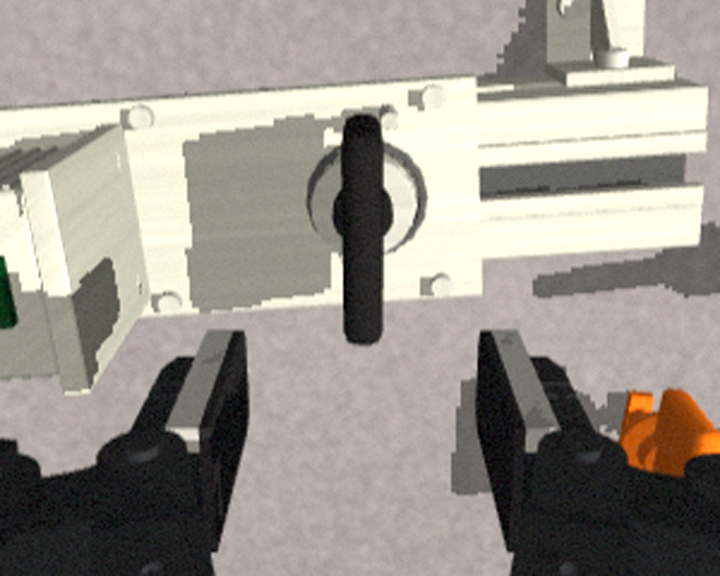

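The wing lies across the rail at (362,230), its edge on the pin at (388,117). The carriage's edge in the top view (column 224) has not shifted, and the gripper is clear.

```bash
python3 -c "
from workcell import env
print(env.hand_in())"
```

```text
the job is handed in; nothing more can be done
None
```

The T-bolt is locked across the rail against the stop pin, was proved by a steady tug of about 12 N for a second, and is released, with the carriage unmoved; but while I was setting that tug the pull crept to about 25 N for roughly 0.5–1 s, above the 20 N limit, before I eased it.

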